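Clear the assortment case, drop its lid shut and snap the catches

TASK

The assortment case was left standing open with the red screwdriver lying across its compartments. Lay the screwdriver flat in the grey tool tray beside the pliers (set it down, do not drop it), then tip the clear lid forward past upright and let it fall shut by itself, and finally press its front edge down until the two orange catches snap home and the lid is fully closed. Do not disturb the pliers, the two tape rolls or the small lamp, and do not press hard enough to crack the lid.

Things in the scene. Friction and masses are not known exactly. Their poses are not given: they have to be found in the camera images.
- assort_case: open assortment case fixed on the desk, 208 x 275 mm, 12 compartments of small parts. Origin: centre of its underside; x from its front (robot's side) to its hinge side, y along its length. Front wall at x = -94 mm, back wall +97 mm, side walls y = +-135 mm, rims 42 mm high; divider tops 39 mm high at y = 0, +-67 mm and x = -28, +37 mm. Keeper ridges for the catches on the front wall.
- assort_case_lid (a joint): clear lid's angle: 0 shut and latched, 1.57 upright, 1.88 leaning back on its stop (start). Pushed to about 1.4 or less it falls shut by itself in 1 to 2 s (behind upright it falls back), but stops at about 0.04 with the catches on their keepers, front edge 9 mm too high; about 15 N down near the front edge snaps them over, then it stops hard at 0. The lid cracks above 60 N.
- lid_edge (a point): middle of the lid's free edge, on its outer face (the top edge of the open lid, 0.23 m up; 46 mm up when latched). Axes: x to the hinge, z out of the outer face. Lid: 90 g, plate 3 mm thick, 274 mm along y, 197 mm from edge to hinge; at the edge a 14 mm skirt and two orange catches (24 mm wide, at y = +-80 mm, 26 mm deep) project from the inner face.
- lid_hinge (a point): middle of the lid's hinge line, fixed to the case, 44 mm above the desk; axes as the case's
- screwdriver: slotted screwdriver, red and black handle, 206 mm long, 90 g, lying across the case's dividers. Origin under its middle; y axis along it towards the blade. Handle: y = -103 to -3 mm, 26 mm thick, z = 0 to 25 mm; 7 mm shaft and blade: y = -3 to +103 mm at z = 13 mm. Balance point about y = -45 mm.
- tool_tray: shallow grey steel tool tray fixed on the desk, 250 x 170 mm (walls 2.5 mm), rim 28 mm high, rubber floor 9 mm above the desk. Origin: centre of its underside; x along its length, y across it. The pliers lie lengthwise in its +y half; its -y half is empty.
- pliers: combination pliers with red grips lying in the tray, 173 x 60 x 16 mm, long axis = its y axis, origin under its middle; to be left where they are
- tape_red: roll of red insulating tape lying flat on the desk, 58 mm across, 19 mm high; origin under its centre; bystander
- tape_black: roll of black insulating tape lying flat on the desk, 65 mm across, 19 mm high; origin under its centre; bystander
- gu10_lamp: small white spot lamp standing on the desk, 54 mm across, 62 mm high; origin under its centre; bystander

How it is judged (in metres and radians):
On the way, in this order (a step that is already met when the one before it is completed fails the run):
1. the screwdriver is lowered into the tray while still held, not dropped (x of screwdriver in the frame of tool_tray between -0.03 and 0.03 m and y of screwdriver in the frame of tool_tray between -0.072 and 0.072 m and z of screwdriver in the frame of tool_tray below 0.024 m and contact force between the fingers and screwdriver above 0.3 N), for 0.04 s.
2. with the screwdriver in the tray and let go, the lid swings down by itself with nothing touching the case (x of screwdriver in the frame of tool_tray between -0.03 and 0.03 m and y of screwdriver in the frame of tool_tray between -0.072 and 0.072 m and z of screwdriver in the frame of tool_tray below 0.016 m and contact force between the fingers and screwdriver below 0.05 N and value of joint assort_case_lid between 0.1 and 1.2 rad and contact force between each of the arm, the fingers and assort_case below 0.05 N), for 0.1 s.
3. the lid is pressed fully home and its catches have snapped (value of joint assort_case_lid below 0.01 rad), for 0.1 s.
At the end, for the whole second after the job is handed in: The lid is fully closed and latched (within 0.01 rad, 2 mm at the front edge), and the screwdriver lies flat on the tray's floor (within 4 degrees, no more than 7 mm above it) and at rest, its middle within 30 mm lengthwise and 72 mm crosswise of the tray's centre; the pliers are at rest (value of joint assort_case_lid below 0.01 rad and x of screwdriver in the frame of tool_tray between -0.03 and 0.03 m and y of screwdriver in the frame of tool_tray between -0.072 and 0.072 m and z of screwdriver in the frame of tool_tray below 0.016 m and angle between screwdriver's own y axis and vertical above 1.5 rad and linear speed of each of screwdriver, pliers below 0.02 m/s); the robot touches nothing.
It fails at once if the pliers are moved by more than 30 mm (distance of pliers from where it was at the start of the episode above 0.03 m).
It fails at once if a tape roll or the small lamp is moved by more than 30 mm (distance of any of tape_red, tape_black, gu10_lamp from where it was at the start of the episode above 0.03 m).
It fails at once if the case or lid is pressed with more than 60 N (contact force between any of the fingers, the arm and assort_case above 60 N).
It also fails if it takes over 54 s, if anything falls off the work surface, if the arm or the gripper's body presses on something with over 40 N, if the wrist force passes 120 N, or if a joint passes its speed limit or range.

ROBOT

A 6-joint arm with a two-finger parallel gripper is mounted at the origin on a cart in front of the work surface, level with it; the furniture and walls round the work are solid. World frame = base frame: x ahead of the robot, y to its left, z up, the work surface at z = 0. Lengths are in mm, angles in rad, forces in N, time in s.
With the tool pointing down it reaches from about 250 to 850 mm from the base axis. Payload 12.5 kg.
Tool frame: the origin (TCP) lies on the centre line of the jaws, within the pads' length; the fingertips stand 19 mm ahead of it and the grasp point (between the pads) is the TCP (r.finger_overhang is the distance from the TCP to the fingertips, in mm); z points along the fingers, y is the line along which they close (so a half turn about z gives the same grasp; the last joint's range is limited). The gripper opens to 93 mm and grips with 3 to 60 N. Pads are 15 mm wide; open, the fingers measure 128 mm over their backs; the gripper's body (75 mm by 188 mm) begins 65 mm behind the grasp point.
Start: joints at [1.14, 0.351, 1.652, -0, 1.139, -0.085], TCP at [186.39, 517.439, 237.633] pointing down, gripper open.
Joint ranges: [-2.75, 2.75], [-0.79, 2.1], [0.01, 2.65], [-1.57, 4.71], [0.07, 3.14], [-2.87, 2.87]. Speed limits (rad/s): [2.22, 2.22, 2.79, 3.14, 3.14, 3.14].

INTERFACE

Orientations are given as a unit quaternion [x, y, z, w].
In Python, from plant import r gives the robot as it stands. The module is installed in compiled form; this text tells all that it offers.
- The arm moves only by the tool carry_out, never from a script. Its argument "deltas" is one flat list of numbers, 7 for each row, row after row: the closure, from 0 (fully open) to 1 (shut), then the shift along the tool's x, y, z in mm, then the turn, a rotation vector about the tool's x, y, z in degrees. In form: [hand, dx, dy, dz, ax, ay, az, hand, dx, dy, dz, ax, ay, az, ...]. A call has 1 to 8 rows; each row is the pose to reach, as a shift and turn from the pose commanded when the call began, along the tool's axes at that moment; what a row does not reach only later rows make up. A row lasts 1/8 s, in which the tool goes at most 62.5 mm and 10.7 degrees, less where a joint would pass 70% of its speed; a pose out of reach is approached as far as the arm can. A call with a gripper value outside its range is refused whole. The fingers move at their own pace and stop on an object; the grip force is fixed at half the most. Time passes only in rows, so rows that repeat a pose let the fingers close. It gives the time, the measured TCP pose, the force, the opening and the grip force at its end, in the units of the state.
- r.state(): the state, without advancing time (a new reading comes with each control period).
- r.capture(name): name is "scene" or "top" or "wrist"; returns a dict with "img" (384x512x3 uint8, blue, green, red), "fovy" (degrees; the focal length in pixels is half the picture's height over the tangent of half this angle, whatever the lens; pixels are square), "cx", "cy" (the principal point, pixels), "dist" ([k1, k2, p1, p2, k3] as OpenCV has them; the pictures are not rectified), "rvec" (rotation vector, rad) and "tvec" (3), from world to camera coordinates, as OpenCV has them. Camera axes: x right, y down, z forward; pixel columns grow to the right and rows downward; lengths in mm; the calibration is good to about 2 mm. A picture is of the moment at which its call begins. There is no depth.
- r.sign_off(): hands the job in; it is judged then, once.
The state is a dict: "clock": time; "joint_positions": joint angles; "dq": joint speeds; "effort": joint torques, N m; "eef_pos": TCP position; "orientation": TCP orientation; "ft_force": force on the tool from outside, world axes, zero at the start; "wrist_torque": the same for the moment, N m; "grip_width": finger opening in mm; "grip_force": force on a finger pad.
Only numpy, scipy, OpenCV 4.12 (cv2) and the standard library are available. Lean on these libraries where they do the work, as an engineer would, in place of code of your own. Each camera call takes 0.05 s, during which the arm holds its last target. There are 200 camera calls.

## Working session

There is one attempt and no reset: what is moved stays moved. The work goes in short steps, Python scripts to look and compute and a tool call to move; the robot and the scene stay as the last step left them, time stands still between calls to the robot, and variables do not carry over. Pictures are saved under pics/ and viewed, at most 13 in all, crops included, and the job is handed in when it is done.

Besides the shell and the picture viewer there is one more tool, called after "Call:" as a command line: name --argument value ..., lists and objects as JSON in quotes. carry_out: Moves the arm, as the interface text tells. Its arguments: {"type":"object","properties":{"deltas":{"type":"array"}},"required":["deltas"]}

```bash
mkdir -p pics; cat > h.py <<'E'
import numpy as np, cv2
from plant import r
def cam(c):
    h=c["img"].shape[0]; f=h/2/np.tan(np.radians(c["fovy"])/2)
    K=np.array([[f,0,c["cx"]],[0,f,c["cy"]],[0,0,1.]])
    R=cv2.Rodrigues(np.array(c["rvec"],float))[0]; t=np.array(c["tvec"],float).ravel()
    return K,np.array(c["dist"],float),R,t
def ray(c,uv):
    K,d,R,t=cam(c); p=cv2.undistortPoints(np.array(uv,float).reshape(-1,1,2),K,d).reshape(-1,2)
    v=np.c_[p,np.ones(len(p))]@R; return -R.T@t, v
def onplane(c,uv,z):
    o,v=ray(c,uv); return o+v*((z-o[2])/v[:,2])[:,None]
def proj(c,P):
    K,d,R,t=cam(c); return cv2.projectPoints(np.array(P,float).reshape(-1,1,3),cv2.Rodrigues(R)[0],t,K,d)[0].reshape(-1,2)
E
python3 - <<'E'
from h import *
s=r.state();print(s["clock"],s["eef_pos"],s["orientation"],s["grip_width"],s["ft_force"])
ims=[]
for n in("scene","top","wrist"):
    c=r.capture(n); cv2.imwrite(f"pics/{n}0.png",c["img"]); np.save(f"pics/{n}0.npy",c,allow_pickle=True)
    K,d,R,t=cam(c);print(n,-R.T@t,R[2],c["fovy"],c["dist"])
    ims.append(c["img"])
cv2.imwrite("pics/all.png",cv2.resize(np.hstack(ims[:2]),(800,300)))
E
```

```text
0.0 [186.24946907 517.15504851 237.0821875 ] [ 1.72032911e-01  9.85091018e-01 -5.82376734e-04 -1.56127469e-04] 92.71192629433237 [-0.448356   -0.76745963  0.0566288 ]
scene [-143.87974828 -407.55051282  748.86847254] [ 0.67000411  0.40518178 -0.62203072] 51.84828986275219 [0.00184536 0.         0.         0.         0.        ]
top [ 394.49601009   47.12672418 1191.56932946] [ 0.14977595 -0.00642208 -0.98869911] 57.07076646670823 [-0.08217334  0.          0.          0.          0.        ]
wrist [114.85048027 544.03917912 384.53718775] [ 0.26041061 -0.09480133 -0.96083246] 68.50704130774398 [-0.0572684  0.         0.         0.         0.       ]
```

View pics/top0.png

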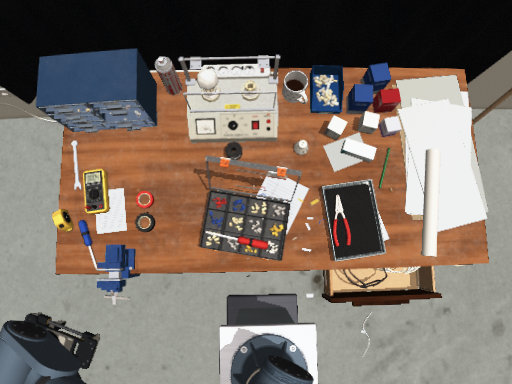

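View pics/scene0.png

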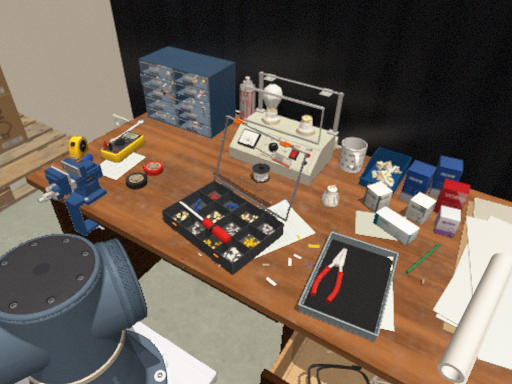

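The top view shows the case at about (247,223), the screwdriver across it at (240,240), the open lid above it with orange catches at (225,160) and (280,170), and the tray at (353,218) with the pliers at (341,222). The scene view agrees with this.

```bash
python3 - <<'E'
from h import *
for n,(a,b,x,y) in {"top":(190,400,145,270),"scene":(150,410,100,335)}.items():
    c=np.load(f"pics/{n}0.npy",allow_pickle=True).item(); im=c["img"]
    k=3.8 if n=="top" else 2.5
    cv2.imwrite(f"pics/{n}z.png",cv2.resize(im[x:y,a:b],None,fx=k,fy=k,interpolation=cv2.INTER_CUBIC))
    hsv=cv2.cvtColor(im,cv2.COLOR_BGR2HSV)
    red=(((hsv[...,0]<6)|(hsv[...,0]>174))&(hsv[...,1]>170)&(hsv[...,2]>110)).astype(np.uint8)
    ora=((hsv[...,0]>=6)&(hsv[...,0]<16)&(hsv[...,1]>190)&(hsv[...,2]>180)).astype(np.uint8)
    for nm,m in(("red",red),("ora",ora)):
        N,l,st,ce=cv2.connectedComponentsWithStats(m)
        for i in range(1,N):
            if st[i,4]>12: print(n,nm,st[i],ce[i].round(1),onplane(c,ce[i],45).round(0)[0])
E
```

```text
top red [380  89  21  15 246] [389.9  95.5] [ 921. -450.   45.]
top red [253 122   5   7  33] [255.  125.2] [818.  27.  45.]
top red [136 191  18  17 106] [144.6 199.3] [571. 398.  45.]
top red [216 198  10   9  43] [220.1 202. ] [556. 147.  45.]
top red [333 219   6  27  89] [335.  232.2] [ 449. -225.   45.]
top red [343 219   8  26  94] [347.5 232. ] [ 449. -266.   45.]
top red [238 237  12   8  75] [243.5 240.3] [430.  73.  45.]
top red [251 239  17  10 121] [259.2 243.7] [418.  23.  45.]
top ora [220 160   8   7  38] [224.  163.4] [686. 134.  45.]
top ora [278 170   7   6  23] [281.2 172.8] [650. -56.  45.]
scene red [104 142   3   6  15] [105.1 144.4] [552. 591.  45.]
scene red [290 150   7   8  37] [293.2 153.6] [855.  47.  45.]
scene red [144 162  19  14 120] [153.4 169.9] [534. 358.  45.]
scene red [438 179  32  30 494] [452.4 192.3] [ 933. -434.   45.]
scene red [211 195   6   5  17] [214. 197.] [531. 128.  45.]
scene red [202 218  12  11  78] [206.9 222.7] [437.  80.  45.]
scene red [212 226  19  17 189] [221.  234.1] [423.  25.  45.]
scene red [311 266  20  30 177] [318.8 279.7] [ 426. -242.   45.]
scene red [326 271  18  32 188] [335.4 287.4] [ 427. -282.   45.]
scene ora [234 119  11   5  29] [238.3 121.2] [935. 316.  45.]
scene ora [280 142  11   5  35] [284.8 143.6] [894.  99.  45.]
```

View pics/topz.png

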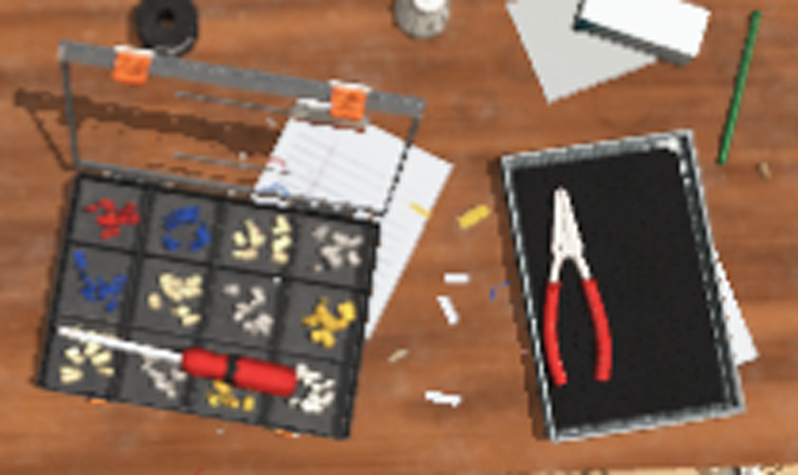

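View pics/scenez.png

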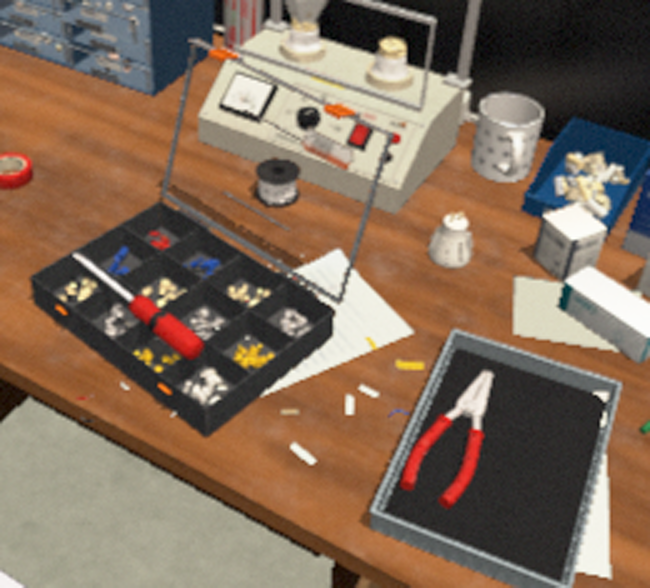

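The crops show the case rim corners (top zoom) at about (40,388), (347,437), (380,222) and (78,178). The screwdriver runs from its tip at (60,330) to its butt at (297,378). The tray corners are at (503,157), (691,132), (744,408) and (553,440), and the pliers are in the tray's left half.

```bash
python3 - <<'E'
from h import *
T=np.load("pics/top0.npy",allow_pickle=True).item();S=np.load("pics/scene0.npy",allow_pickle=True).item()
zt=lambda p:np.array(p)/3.8+[190,145]; zs=lambda p:np.array(p)/2.5+[150,100]
def tri(a,b):
    o1,v1=ray(T,a);o2,v2=ray(S,b);v1=v1[0]/np.linalg.norm(v1);v2=v2[0]/np.linalg.norm(v2)
    s=np.linalg.lstsq(np.c_[v1,-v2],o2-o1,rcond=None)[0];p,q=o1+v1*s[0],o2+v2*s[1];return (p+q)/2,np.linalg.norm(p-q)
def rect(P):
    c=P.mean(0)[:2];print(P.round(0)[:,:2].tolist(),"c",c.round(1),"sides",[np.linalg.norm(P[i]-P[(i+1)%4]).round(0) for i in range(4)],
     "ang",[np.degrees(np.arctan2(*(P[(i+1)%4]-P[i])[[1,0]])).round(1) for i in range(4)])
print("case");rect(onplane(T,zt([(40,388),(347,437),(380,222),(78,178)]),42))
rect(onplane(S,zs([(33,278),(207,430),(333,310),(163,205)]),42))
print("tray");rect(onplane(T,zt([(503,157),(691,132),(744,408),(553,440)]),28))
rect(onplane(S,zs([(455,333),(620,383),(577,585),(373,517)]),28))
print("drv top",onplane(T,zt([(60,330),(297,378)]),52).round(1).tolist(),"scene",onplane(S,zs([(75,257),(197,352)]),52).round(1).tolist())
print("red1",tri((243.5,240.3),(206.9,222.7)),"red2",tri((259.2,243.7),(221,234.1)))
print("lid corners",tri(zt((62,45)),zs((195,40))),tri(zt((424,104)),zs((394,133))))
print("catch",tri((224,163.4),(238.3,121.2)),tri((281.2,172.8),(284.8,143.6)))
print("hinge corners",onplane(T,zt([(78,165),(385,213)]),44),onplane(S,zs([(163,196),(340,299)]),44))
print("pliers",onplane(T,zt([(560,188),(558,383),(603,378),(612,340),(548,340)]),17).round(0).tolist())
print("lamp",onplane(T,zt([(423,10)]),40),"blacktape/spool",onplane(T,zt([(165,22)]),15))
E
```

```text
case
[[411.0, 213.0], [364.0, -47.0], [547.0, -82.0], [591.0, 179.0]] c [478.4  65.7] sides [np.float64(264.0), np.float64(186.0), np.float64(265.0), np.float64(184.0)] ang [np.float64(-100.2), np.float64(-10.7), np.float64(80.4), np.float64(169.5)]
[[410.0, 207.0], [341.0, -67.0], [545.0, -86.0], [593.0, 169.0]] c [472.2  55.8] sides [np.float64(283.0), np.float64(205.0), np.float64(259.0), np.float64(186.0)] ang [np.float64(-104.2), np.float64(-5.4), np.float64(79.5), np.float64(168.1)]
tray
[[605.0, -195.0], [624.0, -366.0], [379.0, -396.0], [357.0, -226.0]] c [ 491.  -295.5] sides [np.float64(172.0), np.float64(247.0), np.float64(171.0), np.float64(250.0)] ang [np.float64(-83.5), np.float64(-173.0), np.float64(97.5), np.float64(7.2)]
[[599.0, -203.0], [624.0, -368.0], [383.0, -403.0], [350.0, -234.0]] c [ 488.7 -301.7] sides [np.float64(167.0), np.float64(244.0), np.float64(172.0), np.float64(251.0)] ang [np.float64(-81.3), np.float64(-171.9), np.float64(101.0), np.float64(7.1)]
drv top [[459.3, 194.0, 52.0], [414.7, -5.8, 52.0]] scene [[453.6, 184.3, 52.0], [409.0, -8.3, 52.0]]

[... 244 characters left out ...]
float64(2.7816855560593985)) (array([610.40867374, -98.96925907, 230.48935871]), np.float64(5.798692515863213))
catch (array([637.61924313, 118.18492889, 238.4582076 ]), np.float64(2.06073798162234)) (array([607.41940663, -39.52362652, 238.78764902]), np.float64(1.9301789377730822))
hinge corners [[602.536811   178.9617753   44.        ]
 [554.68220365 -86.28962136  44.        ]] [[604.72290452 177.84961767  44.        ]
 [562.11109555 -85.01071871  44.        ]]
pliers [[578.0, -247.0, 17.0], [405.0, -235.0, 17.0], [408.0, -276.0, 17.0], [441.0, -285.0, 17.0], [443.0, -229.0, 17.0]]
lamp [[ 736.94593423 -127.87535511   40.        ]] blacktape/spool [[737.79198697 103.01769391  15.        ]]
```

```bash
cat >> h.py <<'E'
from scipy.spatial.transform import Rotation as Ro
def go(xyz,yaw,tilt=0):
    """delta (tool axes) to TCP xyz, tool down, closing line (tool y) at world yaw deg"""
    s=r.state(); R=Ro.from_quat(s["orientation"]); y=np.radians(yaw)
    ty=np.array([np.cos(y),np.sin(y),0]); z=np.array([0,0,-1.]); G=Ro.from_matrix(np.c_[np.cross(ty,z),ty,z])
    print(round(s["clock"],2),"at",np.round(s["eef_pos"],1),"y-yaw",np.degrees(np.arctan2(*R.as_matrix()[[1,0],1])).round(1),"w",round(s["grip_width"],1),"gf",round(s["grip_force"],2),"F",np.round(s["ft_force"],1),"q",np.round(s["joint_positions"],2))
    print("d",R.inv().apply(np.array(xyz)-s["eef_pos"]).round(1),"rot",np.degrees((R.inv()*G).as_rotvec()).round(1))
E
python3 -c "
from h import *
go((426,48,180),-12.7)"
```

```text
0.15 at [186.3 517.2 237.2] y-yaw 70.2 w 93.0 gf 0.0 F [ 1.1 -0.1  0.6] q [ 1.14  0.35  1.65 -0.    1.14 -0.08]
d [-384.5 -360.2   57.5] rot [-0.   0.  82.9]
```

Call:
carry_out --deltas '[0.4,-48,-45,7,0,0,10,0.4,-96,-90,14,0,0,20,0.4,-144,-135,21,0,0,30,0.4,-192,-180,28,0,0,40,0.4,-240,-225,35,0,0,50,0.4,-288,-270,42,0,0,60,0.4,-336,-315,50,0,0,70,0.4,-384,-360,57,0,0,80]'

```text
clock: 1.15
eef_pos: [413.0, 72.7, 183.7]
orientation: [0.767, 0.642, 0.0, 0.0]
ft_force: [1.2, 1.3, 0.6]
grip_width: 55.8
grip_force: 0.0
```

Call:
carry_out --deltas '[0.4,0,0,0,0,0,0,0.4,0,0,0,0,0,0]'

```text
clock: 1.4
eef_pos: [412.0, 74.8, 183.7]
orientation: [0.765, 0.644, -0.0, -0.0]
ft_force: [-0.3, 0.2, -0.0]
grip_width: 55.9
grip_force: 0.0
```

```bash
python3 - <<'E'
from h import *
go((426,48,63),-12.7)
c=r.capture("wrist");cv2.imwrite("pics/w1.png",c["img"]);np.save("pics/w1.npy",c,allow_pickle=True)
im=c["img"];hsv=cv2.cvtColor(im,cv2.COLOR_BGR2HSV)
red=(((hsv[...,0]<6)|(hsv[...,0]>174))&(hsv[...,1]>150)&(hsv[...,2]>90)).astype(np.uint8)
N,l,st,ce=cv2.connectedComponentsWithStats(red)
for i in range(1,N):
    if st[i,4]>150:
        b=cv2.minAreaRect(np.argwhere(l==i)[:,::-1].astype(np.float32));e=cv2.boxPoints(b)
        print(st[i],onplane(c,ce[i],52).round(1),onplane(c,e,52).round(0).tolist())
E
```

```text
1.4 at [412.   74.8 183.7] y-yaw -9.8 w 55.9 gf 0.0 F [-0.3  0.2 -0. ] q [0.07 0.19 2.03 0.   0.93 0.24]
d [-24.1  18.5 120.7] rot [-0.   0.   2.9]
[359  58  31  46 639] [[544.3 150.8  52. ]] [[525.0, 161.0, 52.0], [553.0, 173.0, 52.0], [570.0, 143.0, 52.0], [541.0, 130.0, 52.0]]
[257 162  25  41 823] [[428.7  71.2  52. ]] [[413.0, 53.0, 52.0], [422.0, 95.0, 52.0], [445.0, 90.0, 52.0], [437.0, 47.0, 52.0]]
[252 208  27  45 980] [[416.2  19.8  52. ]] [[396.0, -3.0, 52.0], [408.0, 47.0, 52.0], [435.0, 40.0, 52.0], [424.0, -10.0, 52.0]]
```

View pics/w1.png

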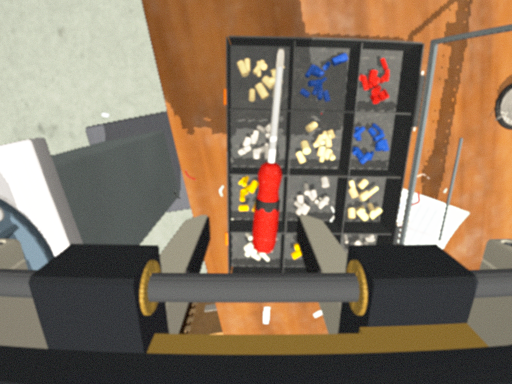

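The wrist view shows the handle at (257–282, 162–253) between the fingers. It agrees with the earlier estimate to about 2 mm.

```bash
python3 -c "
from h import *
go((424,49,63),-13)"
```

```text
1.45 at [411.9  75.4 183.8] y-yaw -9.7 w 55.9 gf 0.0 F [-1.  -0.5  0.3] q [0.07 0.19 2.03 0.   0.93 0.24]
d [-24.   16.5 120.8] rot [-0.  -0.   3.3]
```

Call:
carry_out --deltas '[0.4,-12,8,20,0,0,2,0.4,-24,16.5,50,0,0,3.3,0.4,-24,16.5,80,0,0,3.3,0.4,-24,16.5,105,0,0,3.3,0.4,-24,16.5,120.5,0,0,3.3,0.4,-24,16.5,120.5,0,0,3.3,0.8,-24,16.5,120.5,0,0,3.3,0.8,-24,16.5,120.5,0,0,3.3]'

```text
clock: 2.45
eef_pos: [424.8, 48.5, 64.1]
orientation: [0.783, 0.622, 0.001, 0.0]
ft_force: [-0.8, -0.7, -0.4]
grip_width: 40.4
grip_force: 0.0
```

Call:
carry_out --deltas '[0.9,0,0,0,0,0,0,0.9,0,0,0,0,0,0]'

```text
clock: 2.7
eef_pos: [424.6, 48.2, 63.6]
orientation: [0.783, 0.622, 0.0, 0.0]
ft_force: [-1.4, 0.0, 2.3]
grip_width: 24.5
grip_force: 30.0
```

Call:
carry_out --deltas '[0.9,0,0,-10,0,0,0,0.9,0,0,-30,0,0,0,0.9,0,0,-60,0,0,0,0.9,0,0,-90,0,0,0,0.9,0,0,-110,0,0,0,0.9,0,0,-110,0,0,0]'

```text
clock: 3.45
eef_pos: [425.1, 48.2, 174.7]
orientation: [0.783, 0.622, 0.001, 0.001]
ft_force: [-0.3, -0.0, -2.2]
grip_width: 25.0
grip_force: 30.0
```

```bash
python3 - <<'E'
from h import *
go((450,-339,120),-82.9)
c=r.capture("wrist");cv2.imwrite("pics/w2.png",c["img"]);np.save("pics/w2.npy",c,allow_pickle=True)
E
```

```text
3.45 at [425.1  48.2 174.7] y-yaw -13.1 w 25.0 gf 30.0 F [-0.3 -0.  -2.2] q [ 0.    0.22  2.02 -0.    0.91  0.23]
d [-371.5  111.9   54.8] rot [ 0.1 -0.1 69.8]
```

View pics/w2.png

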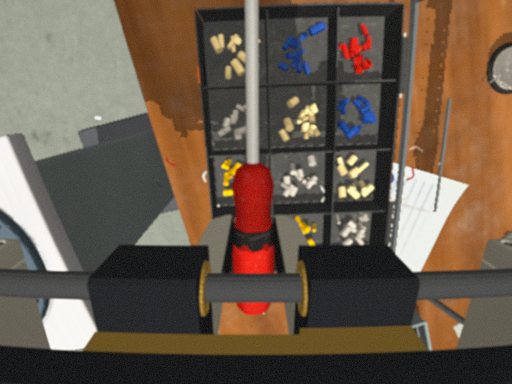

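The screwdriver is held straight in the jaws, with the shaft going up at column 252 and the black band at row 240. Next is carrying it over the tray.

Call:
carry_out --deltas '[0.9,-47,14,0,0,0,6,0.9,-94,28,0,0,0,14,0.9,-140,42,5,0,0,23,0.9,-186,56,10,0,0,33,0.9,-232,70,20,0,0,43,0.9,-279,84,30,0,0,53,0.9,-325,98,40,0,0,62,0.9,-371,112,55,0,0,70]'

```text
clock: 4.5
eef_pos: [448.9, -339.9, 116.8]
orientation: [0.998, 0.058, -0.0, -0.0]
ft_force: [1.4, -0.5, -1.1]
grip_width: 24.5
grip_force: 30.0
```

Call:
carry_out --deltas '[0.9,0,0,0,0,0,0,0.9,0,0,0,0,0,0]'

```text
clock: 4.75
eef_pos: [448.9, -337.7, 117.4]
orientation: [0.998, 0.061, -0.001, -0.001]
ft_force: [0.9, 1.1, -0.6]
grip_width: 24.7
grip_force: 30.0
```

```bash
python3 - <<'E'
from h import *
go((450,-339,34),-82.9)
w=r.capture("wrist");t=r.capture("top");s=r.capture("scene")
im=np.hstack([cv2.resize(w["img"],(480,360)),cv2.resize(s["img"][170:370,250:420],(306,360))]);cv2.imwrite("pics/w3.png",im)
np.save("pics/w3.npy",w,allow_pickle=True);np.save("pics/t3.npy",t,allow_pickle=True);np.save("pics/s3.npy",s,allow_pickle=True)
E
```

```text
4.75 at [ 448.9 -337.7  117.4] y-yaw -83.1 w 24.7 gf 30.0 F [ 0.9  1.1 -0.6] q [-0.73  0.52  1.72  0.    0.9   0.72]
d [ 1.1  1.6 83.4] rot [-0.1  0.1 -0.2]
```

View pics/w3.png

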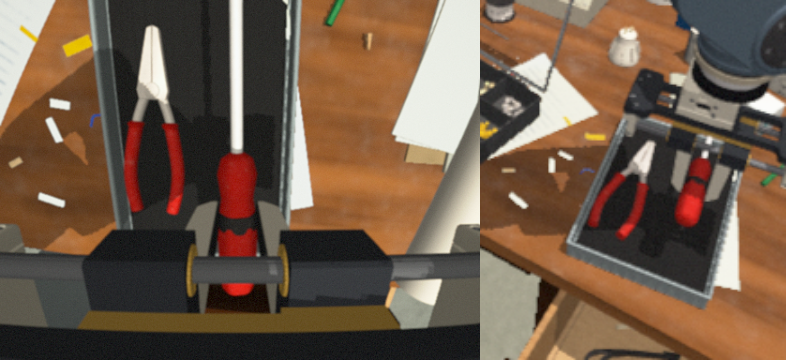

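```bash
python3 - <<'E'
from h import *
w=np.load("pics/w3.npy",allow_pickle=True).item();k=.9375
A=np.array([490,-298]);a=np.radians(7.1);M=np.array([[np.cos(a),np.sin(a)],[-np.sin(a),np.cos(a)]])
T=lambda P:((P[:,:2]-A)@M.T).round(0).tolist()
print("rimR/L",T(onplane(w,np.array([(286,215),(290,110),(120,200),(101,60)])/k,28)))
print("pliers",T(onplane(w,np.array([(183,180),(175,210),(127,170),(152,28)])/k,17)))
print("drv",T(onplane(w,np.array([(237,150),(236,20)])/k,106)),"tcp",T(np.array([[448.9,-337.7,0]])))
E
```

```text
rimR/L [[-79.0, -81.0], [21.0, -80.0], [-63.0, 81.0], [64.0, 82.0]]
pliers [[-46.0, 20.0], [-79.0, 30.0], [-36.0, 75.0], [91.0, 39.0]]
drv [[1.0, -34.0], [73.0, -33.0]] tcp [[-46.0, -34.0]]
```

The tray frame checks out: rims at ±81 and the screwdriver at y = −34, x ≈ +4. Lowering it now.

Call:
carry_out --deltas '[0.9,1,1,20,0,0,0,0.9,1,1,45,0,0,0,0.9,1,1,65,0,0,0,0.9,1,1,75,0,0,0,0.9,1,1,80,0,0,0,0.9,1,1,82,0,0,0,0.9,1,1,82,0,0,0,0.9,1,1,82,0,0,0]'

```text
clock: 5.9
eef_pos: [450.7, -339.6, 36.8]
orientation: [0.998, 0.06, 0.0, 0.0]
ft_force: [-0.4, 0.6, -1.0]
grip_width: 24.5
grip_force: 30.0
```

Call:
carry_out --deltas '[0.9,0,0,1.5,0,0,0,0.9,0,0,3,0,0,0,0.9,0,0,3,0,0,0]'

```text
clock: 6.28
eef_pos: [450.6, -339.5, 33.9]
orientation: [0.998, 0.06, 0.0, 0.0]
ft_force: [-1.3, 0.9, 6.8]
grip_width: 24.2
grip_force: 30.0
```

Call:
carry_out --deltas '[0.58,0,0,0,0,0,0,0.58,0,0,0,0,0,0,0.58,0,0,0,0,0,0,0.58,0,0,-15,0,0,0,0.58,0,0,-45,0,0,0,0.58,0,0,-90,0,0,0,0.58,0,0,-130,0,0,0,0.58,0,0,-130,0,0,0]'

```text
clock: 7.28
eef_pos: [451.7, -340.4, 167.2]
orientation: [0.998, 0.06, 0.002, 0.002]
ft_force: [-1.2, -0.2, -0.8]
grip_width: 39.0
grip_force: 0.0
```

```bash
python3 - <<'E'
from h import *
go((450,-339,300),-82.9)
w=r.capture("wrist");cv2.imwrite("pics/w4.png",w["img"]);np.save("pics/w4.npy",w,allow_pickle=True)
E
```

```text
7.28 at [ 451.7 -340.4  167.2] y-yaw -83.1 w 39.0 gf 0.0 F [-1.2 -0.2 -0.8] q [-0.73  0.46  1.68  0.    1.    0.72]
d [  -1.    -1.  -132.8] rot [ 0.3 -0.2 -0.2]
```

View pics/w4.png

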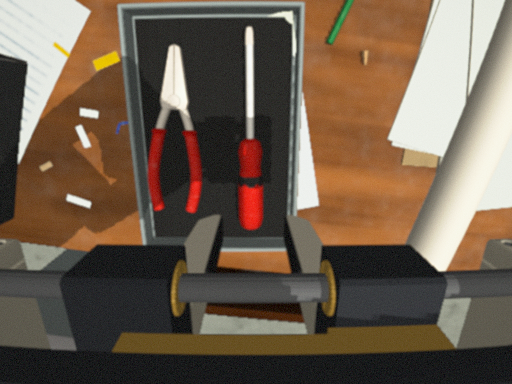

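The screwdriver lies flat and released in the tray, clear of the pliers. Next I go over and behind the lid with the jaws closed.

```bash
python3 -c "
from h import *
go((687,28,305),-100.3)"
```

```text
7.33 at [ 450.9 -339.7  165.1] y-yaw -83.1 w 38.9 gf 0.0 F [-0.1  0.1 -0.5] q [-0.73  0.46  1.68 -0.    0.99  0.72]
d [ 278.8 -336.4 -140.1] rot [ 0.1 -0.1 17.2]
```

Call:
carry_out --deltas '[1,0,0,-60,0,0,2,1,0,-20,-115,0,0,4,1,20,-65,-140,0,0,6,1,55,-110,-140,0,0,8,1,90,-155,-140,0,0,10,1,125,-195,-140,0,0,12,1,160,-235,-140,0,0,14,1,200,-270,-140,0,0,16]'

```text
clock: 8.32
eef_pos: [617.1, -45.6, 302.3]
orientation: [0.997, -0.08, -0.001, -0.0]
ft_force: [0.2, -1.1, 0.8]
grip_width: -0.1
grip_force: 0.0
```

```bash
python3 -c "
from h import *
go((687,28,305),-100.3)"
```

```text
8.32 at [617.1 -45.6 302.3] y-yaw -99.2 w -0.1 gf 0.0 F [ 0.2 -1.1  0.8] q [-0.15  0.43  1.38 -0.    1.34  1.58]
d [ 57.3 -83.8  -2.8] rot [0.  0.1 1.1]
```

Move behind, then descend 100 mm.

Call:
carry_out --deltas '[1,30,-30,-3,0,0,1,1,57,-60,-3,0,0,1,1,57,-84,-3,0,0,1,1,57,-84,-3,0,0,1,1,57,-84,20,0,0,1,1,57,-84,50,0,0,1,1,57,-84,80,0,0,1,1,57,-84,97,0,0,1]'

```text
clock: 9.32
eef_pos: [685.2, 25.6, 205.1]
orientation: [0.996, -0.089, -0.001, 0.0]
ft_force: [0.1, -0.3, -0.2]
grip_width: 0.4
grip_force: 0.0
```

```bash
python3 - <<'E'
from h import *
go((687,28,204),-100.3)
a=r.capture("scene")["img"];b=r.capture("top")["img"]
cv2.imwrite("pics/p5.png",np.hstack([cv2.resize(a[60:300,130:370],(480,480)),cv2.resize(b[90:270,190:310],(320,480))]))
E
```

```text
9.32 at [685.2  25.6 205.1] y-yaw -100.2 w 0.4 gf 0.0 F [ 0.1 -0.3 -0.2] q [-0.03  0.63  1.29 -0.    1.22  1.72]
d [ 1.4 -2.7  1. ] rot [0.  0.1 0.1]
```

View pics/p5.png

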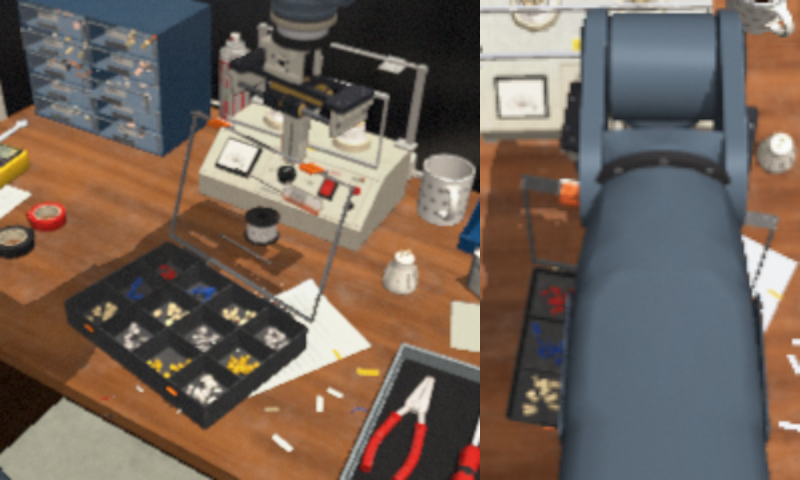

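The fingers are behind the lid, and the lid still leans back. Pushing forward now.

Call:
carry_out --deltas '[1,-15,0,0,0,0,0,1,-28,0,0,0,0,0,1,-40,0,0,0,0,0,1,-54,0,0,0,0,0,1,-68,0,0,0,0,0,1,-82,0,0,0,0,0,1,-96,0,0,0,0,0,1,-108,0,0,0,0,0]'

```text
clock: 10.42
eef_pos: [579.6, 45.5, 207.1]
orientation: [0.996, -0.088, 0.001, -0.0]
ft_force: [0.3, 0.2, -0.5]
grip_width: 0.5
grip_force: 0.1
```

Call:
carry_out --deltas '[1,-10,0,0,0,0,0,1,-20,0,0,0,0,0,1,-30,0,0,0,0,0,1,-36,0,0,0,0,0,1,-36,0,0,0,0,0]'

```text
clock: 11.05
eef_pos: [544.3, 51.9, 206.4]
orientation: [0.996, -0.088, 0.0, 0.0]
ft_force: [0.3, -0.4, -0.3]
grip_width: 0.5
grip_force: 0.0
```

Call:
carry_out --deltas '[1,0,0,-20,0,0,0,1,0,0,-40,0,0,0,1,0,0,-40,0,0,0,1,0,0,-40,0,0,0,1,0,0,-40,0,0,0,1,0,0,-40,0,0,0,1,0,0,-40,0,0,0,1,0,0,-40,0,0,0]'

```text
clock: 12.05
eef_pos: [544.5, 51.8, 246.3]
orientation: [0.996, -0.088, -0.0, 0.0]
ft_force: [0.3, -0.2, 0.0]
grip_width: 0.4
grip_force: 0.0
```

```bash
python3 - <<'E'
from h import *
go((687,28,204),-100.3)
c=r.capture("scene");im=c["img"];np.save("pics/s6.npy",c,allow_pickle=True)
cv2.imwrite("pics/p6.png",cv2.resize(im[60:330,130:400],(600,600)))
E
```

```text
12.05 at [544.5  51.8 246.3] y-yaw -100.1 w 0.4 gf 0.0 F [ 0.3 -0.2  0. ] q [ 0.01  0.34  1.65 -0.    1.16  1.76]
d [144.5  -1.5  42.3] rot [0.  0.  0.2]
```

View pics/p6.png

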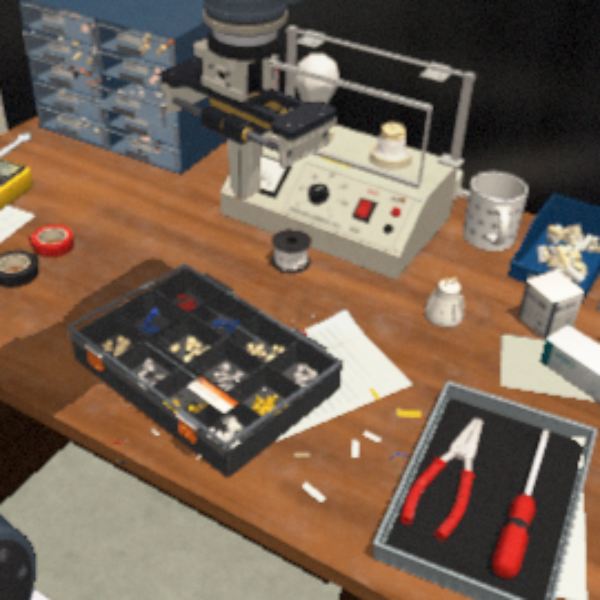

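The lid has fallen shut onto its keepers, with the catches at (95,360) and (187,430), and the screwdriver and pliers are undisturbed. Now pressing the middle of the front edge.

```bash
python3 -c "
from h import *
go((397,81,82),-100.3)"
```

```text
12.1 at [544.5  51.8 246.3] y-yaw -100.1 w 0.4 gf 0.0 F [-0.5  0.1 -0.6] q [0.01 0.34 1.65 0.   1.16 1.76]
d [-150.3   -2.8  164.3] rot [-0.   0.   0.2]
```

Call:
carry_out --deltas '[1,-50,0,10,0,0,0,1,-100,-1,25,0,0,0,1,-140,-2,55,0,0,0,1,-150,-3,90,0,0,0,1,-150,-3,125,0,0,0,1,-150,-3,150,0,0,0,1,-150,-3,161,0,0,0,1,-150,-3,161,0,0,0]'

```text
clock: 13.1
eef_pos: [397.4, 81.1, 85.3]
orientation: [0.996, -0.088, -0.0, 0.0]
ft_force: [0.7, -0.0, 0.9]
grip_width: 0.7
grip_force: 0.0
```

Call:
carry_out --deltas '[1,0,0,2,0,0,0,1,0,0,5,0,0,0,1,0,0,8,0,0,0,1,0,0,10,0,0,0,1,0,0,10,0,0,0]'

```text
clock: 13.72
eef_pos: [397.3, 81.1, 75.2]
orientation: [0.996, -0.088, -0.0, 0.0]
ft_force: [0.4, -0.4, -0.1]
grip_width: 0.5
grip_force: 0.0
```

Call:
carry_out --deltas '[1,0,0,1,0,0,0,1,0,0,2,0,0,0,1,0,0,2,0,0,0]'

```text
clock: 14.1
eef_pos: [397.4, 81.1, 73.3]
orientation: [0.996, -0.088, -0.0, 0.0]
ft_force: [0.5, 0.2, 0.8]
grip_width: -0.1
grip_force: 0.0
```

Call:
carry_out --deltas '[1,0,0,1,0,0,0,1,0,0,2,0,0,0,1,0,0,2,0,0,0]'

```text
clock: 14.48
eef_pos: [397.4, 81.1, 71.9]
orientation: [0.996, -0.088, 0.0, -0.0]
ft_force: [-3.3, 1.1, 12.7]
grip_width: 0.5
grip_force: 6.3
```

Call:
carry_out --deltas '[1,0,0,0.5,0,0,0,1,0,0,1,0,0,0,1,0,0,1,0,0,0]'

```text
clock: 14.85
eef_pos: [397.3, 81.2, 70.5]
orientation: [0.996, -0.088, -0.0, -0.0]
ft_force: [-1.6, -0.2, 5.7]
grip_width: -0.0
grip_force: 2.8
```

Call:
carry_out --deltas '[1,0,0,0.7,0,0,0,1,0,0,1.5,0,0,0,1,0,0,1.5,0,0,0]'

```text
clock: 15.22
eef_pos: [397.2, 81.1, 68.8]
orientation: [0.996, -0.088, -0.0, 0.0]
ft_force: [-2.0, 0.3, 1.8]
grip_width: 0.9
grip_force: 1.0
```

Call:
carry_out --deltas '[1,0,0,0.7,0,0,0,1,0,0,1.5,0,0,0,1,0,0,1.5,0,0,0]'

```text
clock: 15.6
eef_pos: [397.5, 81.1, 67.2]
orientation: [0.996, -0.088, 0.0, 0.0]
ft_force: [0.9, -0.4, 0.0]
grip_width: 0.6
grip_force: 0.0
```

Call:
carry_out --deltas '[1,0,0,0.7,0,0,0,1,0,0,1.4,0,0,0,1,0,0,1.4,0,0,0]'

```text
clock: 15.98
eef_pos: [397.4, 81.1, 65.9]
orientation: [0.996, -0.088, -0.0, 0.0]
ft_force: [-0.1, 0.2, -0.5]
grip_width: 0.5
grip_force: 0.0
```

Call:
carry_out --deltas '[1,0,0,0.5,0,0,0,1,0,0,1,0,0,0,1,0,0,1,0,0,0]'

```text
clock: 16.35
eef_pos: [397.4, 81.1, 64.9]
orientation: [0.996, -0.088, -0.0, 0.0]
ft_force: [-0.9, -0.1, 2.0]
grip_width: 0.7
grip_force: 0.4
```

Call:
carry_out --deltas '[1,0,0,0.4,0,0,0,1,0,0,0.8,0,0,0,1,0,0,0.8,0,0,0]'

```text
clock: 16.73
eef_pos: [397.4, 81.1, 64.6]
orientation: [0.996, -0.088, 0.0, 0.0]
ft_force: [-3.5, -0.4, 12.3]
grip_width: 0.3
grip_force: 6.3
```

Call:
carry_out --deltas '[1,0,0,0.3,0,0,0,1,0,0,0.6,0,0,0,1,0,0,0.6,0,0,0]'

```text
clock: 17.1
eef_pos: [397.5, 81.2, 64.3]
orientation: [0.996, -0.088, 0.0, -0.0]
ft_force: [-5.5, -0.5, 21.7]
grip_width: 0.5
grip_force: 10.5
```

Call:
carry_out --deltas '[1,0,0,-10,0,0,0,1,0,0,-40,0,0,0,1,0,0,-90,0,0,0,1,0,0,-130,0,0,0,1,0,0,-130,0,0,0,1,0,0,-130,0,0,0]'

```text
clock: 17.85
eef_pos: [397.0, 81.1, 193.0]
orientation: [0.996, -0.088, -0.0, 0.0]
ft_force: [0.2, -0.7, 0.1]
grip_width: 0.4
grip_force: 0.0
```

```bash
python3 - <<'E'
from h import *
go((397,81,195),-100.3)
S=r.capture("scene");A=np.load("pics/s6.npy",allow_pickle=True).item()
for n,c in(("before",A),("now",S)):
    hsv=cv2.cvtColor(c["img"],cv2.COLOR_BGR2HSV)
    o=((hsv[...,0]>=4)&(hsv[...,0]<16)&(hsv[...,1]>180)&(hsv[...,2]>130)).astype(np.uint8);o[:180]=0
    N,l,st,ce=cv2.connectedComponentsWithStats(o)
    for i in range(1,N):
        if st[i,4]>10 and st[i,0]<300: print(n,st[i],ce[i].round(1))
x=np.hstack([cv2.resize(c["img"][170:280,150:290],(400,314),interpolation=cv2.INTER_CUBIC) for c in(A,S)])
d=cv2.absdiff(A["img"][220:340,290:410],S["img"][220:340,290:410]);print("traydiff",(d.max(2)>60).sum())
cv2.imwrite("pics/p7.png",x)
E
```

```text
17.85 at [397.   81.1 193. ] y-yaw -100.1 w 0.4 gf 0.0 F [ 0.2 -0.7  0.1] q [0.09 0.15 2.05 0.   0.95 1.83]
d [ 0.   0.1 -2. ] rot [0.  0.  0.2]
before [170 219   7   8  26] [172.8 222.7]
before [227 234  10   8  21] [231.5 238.1]
before [210 250   8   9  39] [213.5 253.9]
now [170 221   7   8  21] [173.  224.8]
now [227 236  10   8  20] [231.8 240.2]
now [211 252   7   9  35] [213.8 256.3]
traydiff 0
```

```bash
python3 - <<'E'
from h import *
c=np.load("pics/s6.npy",allow_pickle=True).item()
H=np.array([579,48.]);ex=np.array([.984,-.179]);ey=np.array([.179,.984])
for y in(80,-80):
    for a in(0.04,0.03,0.02,0.01,0.):
        e=H-ex*197+ey*y; print(y,a,proj(c,[*e,35+197*a]).round(1))
E
```

```text
80 0.04 [[173.3 219.6]]
80 0.03 [[173.4 220.2]]
80 0.02 [[173.5 220.7]]
80 0.01 [[173.6 221.3]]
80 0.0 [[173.6 221.8]]
-80 0.04 [[215.4 250.9]]
-80 0.03 [[215.4 251.5]]
-80 0.02 [[215.4 252. ]]
-80 0.01 [[215.5 252.6]]
-80 0.0 [[215.5 253.1]]
```

View pics/p7.png

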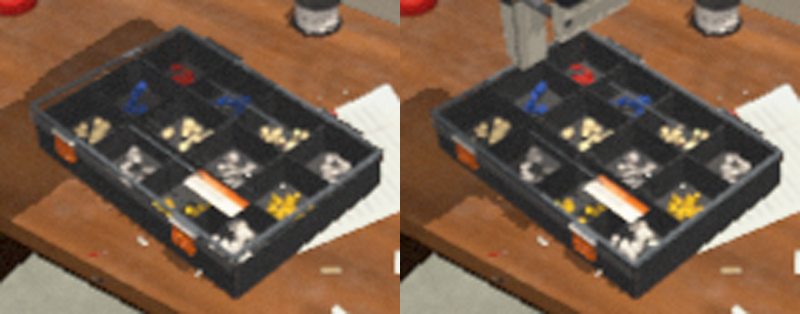

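The catches moved about 2.2 px between the two pictures, which is what full closure (0.04 to 0) predicts. The side-by-side shows the lid flush and the gap gone.

```bash
python3 -c "
from plant import r
print(r.sign_off())"
```

```text
the job is handed in; nothing more can be done
None
```

The job is handed in, with no verdict returned: the screwdriver lies in the tray beside the unmoved pliers, and the lid fell shut by itself and was pressed home (largest force read about 22 N), the final pictures matching full closure.

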